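# Nip a spacer ring in the bench gauge by its centre knob, leaving the dial ring alone

### The arm

A 6-joint arm with a two-finger parallel gripper is mounted at the origin on the work surface. World frame = base frame: x ahead of the robot, y to its left, z up, the work surface at z = 0. Lengths are in m, angles in rad, forces in N, time in s.
With the tool pointing down it reaches from about 0.375 to 0.9 m from the base axis. Payload 3.1 kg.
Tool frame: the origin (TCP) lies between the finger pads; the fingertips stand 8 mm ahead of it and the grasp point (between the pads) lies 11 mm behind it; z points along the fingers, y is the line along which they close (so a half turn about z gives the same grasp; the last joint's range is limited). The gripper opens to 85 mm and grips with 20 to 120 N. Pads are 22 mm wide; open, the fingers measure 114 mm over their backs; the gripper's body (76 mm by 85 mm) begins 54 mm behind the grasp point. The pads swing forward as they close: fully open they stand 13 mm farther back than shut.
Start: joints at [1.06, 0.527, 1.433, -0, 1.181, -0.178], TCP at [0.204, 0.591, 0.239] pointing down, gripper open.
Joint ranges: [-3.08, 3.08], [-0.75, 2.2], [0.22, 2.44], [-1.43, 4.57], [0, 2.65], [-2.85, 2.85]. Speed limits (rad/s): [2.79, 2.79, 3.14, 3.14, 3.14, 3.14].

### API

Orientations are given as a unit quaternion [x, y, z, w].
In Python, from station import readout, cams, sign_off gives the robot as it stands.
- The arm moves only by the tool send_rows, never from a script. Its argument "commands" is text: rows parted by semicolons, each of 5 numbers parted by spaces: the finger opening in mm, from 0 to 85.4, then the shift along the tool's x, y, z each as a share of 0.02 m, from -1 to 1, then the turn about the tool's z as a share of 4 degrees, from -1 to 1. In form: grip dx dy dz spin; .... A call has 1 to 20 rows; each row shifts and turns the commanded pose from where the row before left it, along the tool's axes as they then stand; what a row does not reach is not made up. A row lasts 1/12 s, in which the tool goes at most 41.7 mm and 7.16 degrees, less where a joint would pass 70% of its speed; a pose out of reach is approached as far as the arm can. A call with a number of a shift or a turn outside -1 to 1 is refused whole. A call with a gripper value outside its range is refused whole. The fingers move at their own pace and stop on an object; "grip_force" is the grip in N (left out, the last holds). Time passes only in rows, so rows that do not move let the fingers close. It gives the time, the measured TCP pose, the force, the opening and the grip force at its end, in the units of the state.
- readout.sense(): the state, without advancing time (a new reading comes with each control period).
- cams.snapshot(name): name is "scene" or "top" or "wrist"; returns a dict with "pixels" (480x640x3 uint8, red, green, blue), "intrinsics" (3x3 intrinsics, pixels), "eye" and "rotation" of the camera in the world. Camera axes: x right, y down, z forward; pixel columns grow to the right and rows downward; lengths in m; the calibration is good to about 2 mm. A picture is of the moment at which its call begins. There is no depth.
- sign_off(): hands the job in; it is judged then, once.
The state is a dict: "t": time; "q": joint angles; "qd": joint speeds; "tau": joint torques, N m; "tcp_pos": TCP position; "tool_rot": TCP orientation; "force": force on the tool from outside, world axes, zero at the start; "ft_torque": the same for the moment, N m; "finger_gap": opening from 0.0 (shut) to 1.0 (fully open); "gripper_force": force on a finger pad.
Only numpy, scipy, OpenCV 4.12 (cv2) and the standard library are available. Lean on these libraries where they do the work, as an engineer would, in place of code of your own. Each camera call takes 0.05 s, during which the arm holds its last target. There are 200 camera calls.

### The job

Check the thick steel spacer ring on the bench diameter gauge: set it flat on the gauge's little round rest, between the two anvils, and let go of it. Then turn only the small knurled knob in the middle of the dial, clockwise, until the spindle has closed on the ring and holds it lightly against the fixed anvil with a gauging force of about 10 newtons, never more than 25, and let go of the knob. The dial ring round the knob has been zeroed on a master and must stay as it is set; drive the spindle by the knob and not by hand, and leave everything else on the bench where it lies.

Things in the scene. Friction and masses are not known exactly. Their poses are not given: they have to be found in the camera images.
- spacer_center (a point): The spacer ring: plain thick turned steel ring, outside diameter 52 mm, bore 30 mm, 22 mm high, about 0.24 kg, lying flat on the bench (axis upright), near a wide thin ring and a small ring, which are other parts. This point is its centre, half-way up (11 mm above what it lies on).
- gauge: The bench gauge, green cast bed 310 x 100 mm, fixed to the bench; origin on the bench under the rest's centre. Axes: z up, +y along the bed from the headstock (spindle, dial, knob) to the tailstock (fixed anvil), +x across it. Headstock: y = -158 to -54 mm, 74 mm wide in x, 98 mm high. Tailstock: 44 mm wide, 91 mm high, about y = +53 to +111 mm. Bed y = -183 to +127 mm, 40 mm high.
- rest_top (a point): Centre of the top face of the gauge's round rest, 48 mm across, 61 mm above the bench; axes as the gauge's. The two anvils are flat steel discs, 26 mm across, square to y, their line 11 mm above the rest. The fixed anvil's face is 30 to 38 mm from here in +y: the tailstock is clamped by hand and its place is not measured, so the nip must be felt.
- spindle: The headstock's moving spindle, a 16 mm steel rod with a 26 mm flat anvil disc on a stiff spring (30 N/mm). This point is the centre of the anvil's face, which looks to the gauge's +y. With the knob at 0 it is at y = -34 mm from the rest's centre; it moves +8 mm per radian of the knob. It must not be pushed by the fingers (5 N at most).
- knob_center (a point): The small inner knob: dark knurled upright cylinder, 26 mm across, 20 mm high, on the headstock 112 mm from the rest on the gauge's -y side. This point is on its axis, half-way up, 118.5 mm above the bench, 10 mm above the dial. It turns stiffly (0.15 N m moving, less when paused), stays where left; once the ring is nipped the torque rises 0.008 N m per newton; 25 N comes 0.12 rad after touch.
- knob (a joint): Angle of the small inner knob in rad, growing clockwise seen from above, which closes the spindle; 0 is fully open, the far stop is at 3.2. It starts between 0 and 0.5; the ring is nipped somewhere between 1.4 and 2.6.
- dial_mark (a point): A point on the top face of the outer dial ring, 32 mm from its axis. The dial is a flat graduated aluminium disc round the knob's foot, coaxial with it, 68 mm across, 10 mm high, its top 108.5 mm above the bench. Only light friction (0.03 N m) holds it and it turns when brushed; this mark must end within 1.5 mm of where it began.
- flat_ring: Bystander: wide thin steel ring, 78 mm outside, 54 mm bore, 10 mm high, origin at its underside.
- small_ring: Bystander: small steel ring, 38 mm outside, 24 mm bore, 12 mm high, origin at its underside.
- taper_sleeve: Bystander: dark taper sleeve standing on its 36 mm end, 85 mm high, origin at its underside.
- drill_chuck: Bystander: steel drill chuck body standing upright, 47 mm across and 74 mm high, origin at its underside.
- spanner: Bystander: open-ended spanner, 190 mm long, lying flat.
- vee_block: Bystander: dark steel block with a groove along the top, 60 x 45 x 40 mm, origin at its underside.
- live_centre: Bystander: steel lathe centre standing point up, 48 mm across and 62 mm high, origin at its underside.
Not all that is in view belongs to the job. What is shaped like the part that bears spacer_center but brown or turquoise is not meant.

How it is judged:
By the outcome, as a careful person would: the job done as asked, in the order asked, and still so for the second after the job is handed in, with the robot touching nothing.
It also fails if it takes over 72 s, if anything falls off the work surface, if the arm or the gripper's body presses on something with over 40 N, if the wrist force passes 120 N, or if a joint passes its speed limit or range.

## Working session

There is one attempt and no reset: what is moved stays moved. The work goes in short steps, Python scripts to look and compute and a tool call to move; the robot and the scene stay as the last step left them, time stands still between calls to the robot, and variables do not carry over. Pictures are saved under pics/ and viewed, at most 13 in all, crops included, and the job is handed in when it is done.

Besides the shell and the picture viewer there is one more tool, called as name(argument=value, ...), one argument or row to a line, values as JSON. send_rows: Moves the arm, as the interface text tells. Its arguments: {"type":"object","properties":{"commands":{"type":"string"},"grip_force":{"type":"number"}},"required":["commands"]}

```bash
mkdir -p pics; cat > h.py <<'E'
import numpy as np, cv2
from station import readout, cams, sign_off
def snap(n,f=None):
    s=cams.snapshot(n)
    if f: cv2.imwrite('pics/'+f,cv2.cvtColor(s['pixels'],cv2.COLOR_RGB2BGR))
    np.savez('/tmp/%s.npz'%n,**s)
    return s
def load(n): return dict(np.load('/tmp/%s.npz'%n))
def ray(s,u,v,z):
    d=np.array(s['rotation'])@np.linalg.inv(s['intrinsics'])@[u,v,1.]
    e=np.array(s['eye']); return e+d*(z-e[2])/d[2]
def proj(s,p):
    c=np.array(s['rotation']).T@(np.array(p)-s['eye']); q=np.array(s['intrinsics'])@c; return q[:2]/q[2]
E
python3 - <<'E'
from h import *
for n in('scene','top','wrist'):
    s=snap(n,n+'0.png'); print(n,s['eye'],s['rotation'],s['intrinsics'])
print(readout.sense())
E
```

```text
scene [ 1.64586316 -0.11403499  1.0987204 ] [ 0.68533152  0.60523904 -0.27092873 -0.30100505] [[586.18192377   0.         326.21953147]
 [  0.         586.18192377 239.0575597 ]
 [  0.           0.           1.        ]]
top [0.42300808 0.04517999 0.97361343] [-0.70185554  0.70841696 -0.05644369  0.04856252] [[447.85227077   0.         323.53229324]
 [  0.         447.85227077 242.7283298 ]
 [  0.           0.           1.        ]]
wrist [0.14158486 0.61248043 0.37224623] [0.80744805 0.57495973 0.07566971 0.10827301] [[332.01528678   0.         320.86756001]
 [  0.         332.01528678 240.68500425]
 [  0.           0.           1.        ]]
{'t': 0.15, 'q': array([ 1.05950853e+00,  5.28264553e-01,  1.43357145e+00, -2.79671833e-05,
        1.18141081e+00, -1.78529562e-01]), 'qd': array([ 0.00118517, -0.00453584, -0.00393377,  0.00114983, -0.00053438,
        0.00021688]), 'tau': array([ 1.99508968e-04, -4.42746770e+01, -1.78275293e+01, -2.96532580e-04,
        5.59897686e-03,  1.64620394e-05]), 'tcp_pos': array([0.20389556, 0.59025645, 0.23856271]), 'tool_rot': array([ 1.65607258e-01,  9.86191438e-01, -7.82740373e-04, -2.67472967e-04]), 'force': array([-0.16624349, -0.10163931, -0.30003905]), 'ft_torque': array([0.00929232, 0.00899607, 0.03207361]), 'gripper_force': 0.0, 'finger_gap': 1.0024443014136803}
```

View pics/top0.png

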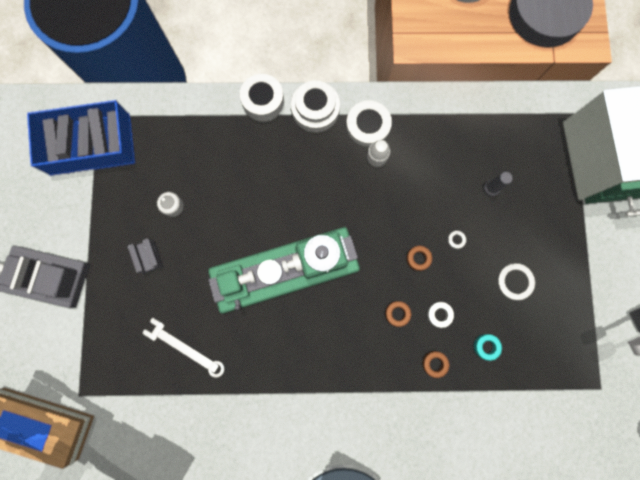

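View pics/scene0.png

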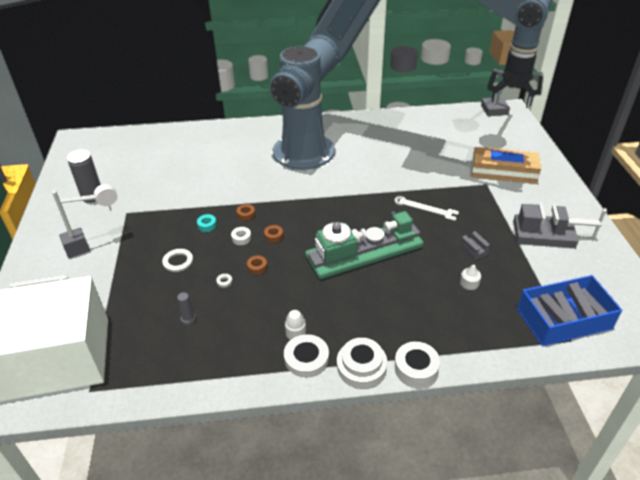

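Top view: candidates are the steel rings: spacer at (441,315), small ring at (457,239) and wide ring at (517,282). The brown rings (420,258), (398,314), (436,364) and the turquoise one (489,347) aren't meant. The gauge has its dial at (322,252), rest at (270,271) and tailstock at (228,284). In the scene view the spacer is at (241,236) and the dial at (337,233). I choose (441,315) and will measure it and check one crop.

```bash
cat >> h.py <<'E'
from scipy.spatial.transform import Rotation as R
_l=load
def fix(s):
    s=dict(s)
    if np.size(s['rotation'])==4: s['rotation']=R.from_quat(s['rotation']).as_matrix()
    return s
def load(n): return fix(_l(n))
_s=snap
def snap(n,f=None): return fix(_s(n,f))
E
python3 - <<'E'
from h import *
def blobs(s,mask,lo,hi):
    c,_=cv2.findContours(mask.astype(np.uint8),cv2.RETR_EXTERNAL,cv2.CHAIN_APPROX_NONE)
    out=[]
    for k in c:
        if lo<cv2.contourArea(k)<hi and len(k)>5:
            e=cv2.fitEllipse(k); out.append((e,cv2.contourArea(k)))
    return out
for n in('top','scene'):
    s=load(n); hsv=cv2.cvtColor(s['pixels'],cv2.COLOR_RGB2HSV)
    m=(hsv[...,1]<60)&(hsv[...,2]>140)
    print(n)
    for e,a in blobs(s,m,60,3000):
        u,v=e[0]
        if 80<u<600 and 110<v<400: print(np.round(e[0],1),np.round(e[1],1),a,'z22:',ray(s,u,v,.022).round(4),'z61',ray(s,u,v,.061).round(4),'z108',ray(s,u,v,.1085).round(4))
    g=(hsv[...,0]>55)&(hsv[...,0]<90)&(hsv[...,1]>80)
    for k in cv2.findContours(g.astype(np.uint8),cv2.RETR_EXTERNAL,cv2.CHAIN_APPROX_NONE)[0]:
        if cv2.contourArea(k)>1500 : r=cv2.minAreaRect(k);print('green',r,[ray(s,*p,.04)[:2].round(4) for p in cv2.boxPoints(r)])
s=load('top')
a=cv2.resize(s['pixels'][220:310,200:370],None,fx=4.5,fy=4.5,interpolation=cv2.INTER_CUBIC)[:, :765]
b=cv2.resize(s['pixels'][220:390,380:550],None,fx=1,fy=1)
cv2.imwrite('pics/c1.png',cv2.cvtColor(a,cv2.COLOR_RGB2BGR))
b=cv2.resize(s['pixels'][220:380,380:550],None,fx=3.5,fy=3.5,interpolation=cv2.INTER_CUBIC)
cv2.imwrite('pics/c2.png',cv2.cvtColor(b,cv2.COLOR_RGB2BGR))
E
```

```text
top
[180.6 346.4] [ 18.1 102.8] 912.5 z22: [0.351 0.332 0.022] z61 [0.3539 0.3202 0.061 ] z108 [0.3575 0.3059 0.1085]
[440.8 314.4] [24.6 25.7] 494.5 z22: [ 0.4109 -0.2113  0.022 ] z61 [ 0.4114 -0.2008  0.061 ] z108 [ 0.412  -0.188   0.1085]
[215.7 288.8] [ 7.  22.6] 71.5 z22: [0.4691 0.2624 0.022 ] z61 [0.4672 0.2535 0.061 ] z108 [0.4649 0.2426 0.1085]
[516.4 281.3] [35.1 37.1] 1021.5 z22: [ 0.4788 -0.3763  0.022 ] z61 [ 0.4766 -0.359   0.061 ] z108 [ 0.4738 -0.338   0.1085]
[272.2 270. ] [24.2 63.3] 1094.0 z22: [0.5078 0.1437 0.022 ] z61 [0.5043 0.1396 0.061 ] z108 [0.5001 0.1347 0.1085]
[347.5 247.4] [10.2 28.2] 201.0 z22: [ 0.5549 -0.0175  0.022 ] z61 [ 0.5495 -0.0149  0.061 ] z108 [ 0.5429 -0.0118  0.1085]
[321.7 252.7] [36.  36.5] 1031.0 z22: [0.5439 0.0379 0.022 ] z61 [0.539  0.0382 0.061 ] z108 [0.5329 0.0386 0.1085]
[456.8 239.1] [16.8 17.4] 227.5 z22: [ 0.5708 -0.254   0.022 ] z61 [ 0.5648 -0.2417  0.061 ] z108 [ 0.5574 -0.2268  0.1085]
[167.9 202.6] [21.3 22.1] 367.0 z22: [0.6564 0.3706 0.022 ] z61 [0.6469 0.3572 0.061 ] z108 [0.6352 0.341  0.1085]
green ((282.9909362792969, 269.7631530761719), (46.98627471923828, 146.3634490966797), 73.19131469726562) [array([0.5107, 0.2793]), array([ 0.598 , -0.0145]), array([ 0.5022, -0.0412]), array([0.4177, 0.2488])]
scene
green ((342.06903076171875, 78.8121566772461), (60.60033416748047, 43.36103820800781), 86.98721313476562) [array([-0.6849,  0.1305]), array([-0.6822,  0.3131]), array([-0.1857,  0.2413]), array([-0.1903,  0.0865])]
green ((442.5, 53.0), (106.0, 123.0), 90.0) [array([-1.1999,  0.4931]), array([-1.1167,  1.0833]), array([-0.1335,  0.7339]), array([-0.1917,  0.2992])]
green ((265.5, 58.0), (116.0, 121.0), 90.0) [array([-1.3201, -0.3597]), array([-1.2373,  0.2276]), array([-0.149 ,  0.0957]), array([-0.2052, -0.3249])]
```

View pics/c1.png

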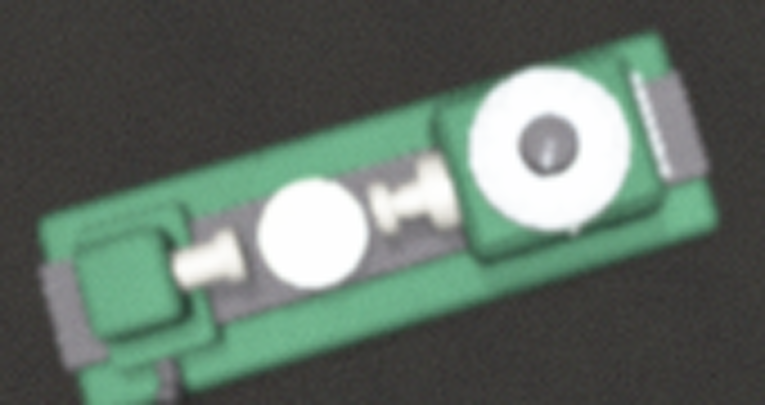

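View pics/c2.png

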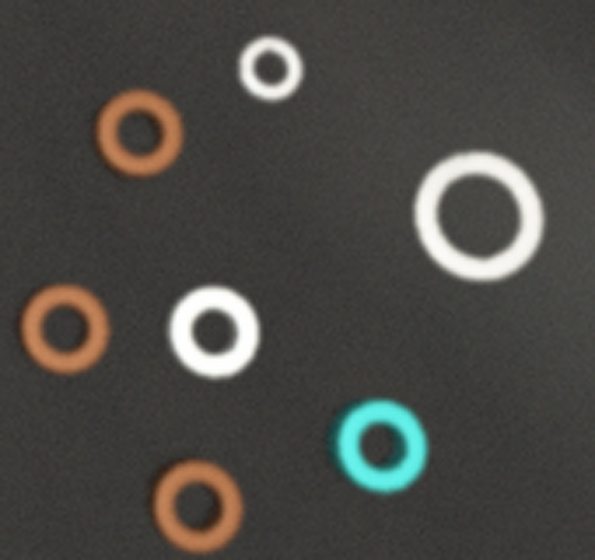

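Crops: the steel ring at crop (214,332) has a 52 mm look and a thick wall, so it's the spacer. The rest disc is at crop (313,233), the dial at (549,148), and the spindle anvil faces the rest. Now I'll compute the moves.

```bash
cat >> h.py <<'E'
def tool():
    s=readout.sense(); return s,np.array(s['tcp_pos']),R.from_quat(s['tool_rot']).as_matrix()
def go(target,yaw_deg=None):
    "displacement in tool axes after spinning to yaw_deg (tool y yaw), mm"
    s,p,M=tool(); y=np.degrees(np.arctan2(M[1,1],M[0,1]))
    if yaw_deg is None: yaw_deg=y
    a=np.radians(yaw_deg); T=np.array([[-np.sin(a),np.cos(a),0],[np.cos(a),np.sin(a),0],[0,0,-1]])
    print('tcp',p.round(4),'yaw',y.round(2),'spin deg',(y-yaw_deg).round(2),'tool mm',(T@(np.array(target)-p)*1e3).round(1),'tilt',M[:,2].round(4))
E
python3 - <<'E'
from h import *
s=load('top')
rest=ray(s,269.6,271.8,.061); d=ray(s,322,252.9,.1085); k=ray(s,200+549/4.5,220+146/4.5,.1285)
v=rest-d; print(rest,d,k,np.hypot(*v[:2]),np.degrees(np.arctan2(v[1],v[0])))
print(ray(s,380+214/3.5,220+332/3.5,.022))
yaw=np.degrees(np.arctan2(v[1],v[0]))-90
go([.45,.2,.2],yaw); go([.411,-.213,.16],yaw)
E
```

```text
[0.50064694 0.14481789 0.061     ] [0.53251642 0.03803881 0.1085    ] [0.53085787 0.03819554 0.1285    ] 0.11143354916955009 106.61835565711534
[ 0.40992725 -0.21205753  0.022     ]
tcp [0.2039 0.5903 0.2386] yaw 70.93 spin deg 54.32 tool mm [-444.3  124.2   38.6] tilt [-8.0e-04 -1.5e-03 -1.0e+00]
tcp [0.2039 0.5903 0.2386] yaw 70.93 spin deg 54.32 tool mm [-828.9  -31.3   78.6] tilt [-8.0e-04 -1.5e-03 -1.0e+00]
```

send_rows(
  commands="85 0 0 0 0.97;85 0 0 0 0.97;85 0 0 0 0.97;85 0 0 0 0.97;85 0 0 0 0.97;85 0 0 0 0.97;85 0 0 0 0.97;85 0 0 0 0.97;85 0 0 0 0.97;85 0 0 0 0.97;85 0 0 0 0.97;85 0 0 0 0.97;85 0 0 0 0.97;85 0 0 0 0.97;85 -0.5 0.2 0 0;85 -1 0.5 0 0;85 -1 0.5 0 0;85 -1 0.5 0 0;85 -1 0.5 0 0;85 -1 0.5 0 0",
  grip_force=40,
)

```text
t: 1.82
tcp_pos: [0.2881, 0.4991, 0.2391]
tool_rot: [0.597, 0.802, -0.0, 0.0]
force: [-0.0, 0.4, 0.7]
finger_gap: 0.996
gripper_force: 0.0
```

send_rows(
  commands="85 -1 0.2 0 0;85 -1 0.2 0 0;85 -1 0.2 0 0;85 -1 0.2 0 0;85 -1 0.2 0 0;85 -1 0.2 0 0;85 -1 0.2 0 0;85 -1 0.2 0 0;85 -1 0 0 0;85 -1 0 0 0;85 -1 -0.2 0 0;85 -1 -0.2 0 0;85 -1 -0.2 0 0;85 -1 -0.2 0 0;85 -1 -0.4 0 0;85 -1 -0.4 0 0;85 -1 -0.4 0 0;85 -1 -0.4 0 0;85 -1 -0.4 0 0;85 -1 -0.4 0 0",
)

```text
t: 3.48
tcp_pos: [0.3703, 0.1068, 0.2393]
tool_rot: [0.597, 0.802, -0.0, 0.0]
force: [-0.1, 0.7, -0.5]
finger_gap: 0.997
gripper_force: 0.0
```

```bash
python3 - <<'E'
from h import *
go([.41,-.212,.16],16.6); print(readout.sense()['q'].round(3),readout.sense()['t'])
E
```

```text
tcp [0.3703 0.1068 0.2393] yaw 16.73 spin deg 0.13 tool mm [-316.8  -53.1   79.3] tilt [-2.e-04 -4.e-04 -1.e+00]
[-0.011  0.203  1.994 -0.     0.945 -0.303] 3.4833
```

send_rows(
  commands="85 -1 0 0 0;85 -1 0 0 0;85 -1 0 0 0;85 -1 0 0 0;85 -1 0 0 0;85 -1 -0.2 0 0;85 -1 -0.2 0 0;85 -1 -0.2 0.2 0;85 -1 -0.2 0.2 0;85 -1 -0.2 0.4 0;85 -1 -0.4 0.4 0;85 -1 -0.4 0.5 0;85 -1 -0.4 0.5 0;85 -1 -0.4 0.5 0;85 -1 -0.2 0.5 0;85 -0.8 0 0.5 0.03;85 0 0 0.2 0;85 0 0 0 0;85 0 0 0 0",
)

```text
t: 5.07
tcp_pos: [0.4067, -0.2096, 0.1611]
tool_rot: [0.598, 0.801, 0.0, -0.001]
force: [-0.4, 0.4, -0.0]
finger_gap: 0.999
gripper_force: 0.0
```

```bash
python3 - <<'E'
from h import *
go([.41,-.212,.16],16.6); s=snap('wrist','w1.png')
hsv=cv2.cvtColor(s['pixels'],cv2.COLOR_RGB2HSV)
print(s['eye'],s['rotation'].round(3)[:,2], proj(s,[.41,-.212,.022]))
m=((hsv[...,1]<40)&(hsv[...,2]>150)).astype(np.uint8)
for k in cv2.findContours(m,cv2.RETR_CCOMP,cv2.CHAIN_APPROX_NONE)[0]:
    if cv2.contourArea(k)>400:
        e=cv2.fitEllipse(k); print(np.round(e[0]+e[1],1),ray(s,*e[0],.022).round(4))
E
```

```text
tcp [ 0.4067 -0.2096  0.1611] yaw 16.53 spin deg -0.07 tool mm [-3.2  2.5  1.1] tilt [-0.0017  0.0016 -1.    ]
[ 0.38815547 -0.14597674  0.29507701] [ 0.073 -0.25  -0.966] [323.67864964 236.03965937]
[165.8 422.   61.5 181.6] [ 0.3135 -0.4405  0.022 ]
[339.2 381.5  17.1  58.8] [ 0.4656 -0.346   0.022 ]
[325.5 234.7  56.8  58.2] [ 0.4111 -0.2104  0.022 ]
[325.6 234.6  36.   38. ] [ 0.4112 -0.2103  0.022 ]
[ 75.6 158.3 173.4 469.9] [ 0.2017 -0.2069  0.022 ]
```

View pics/w1.png

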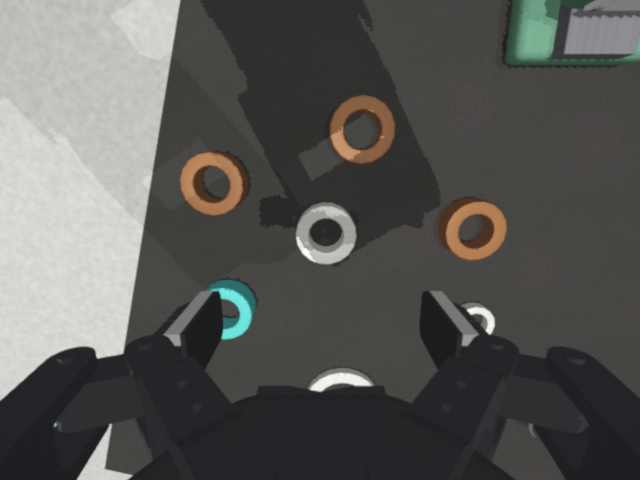

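Wrist view: the spacer is at (326,234), laterally centred between the fingers at (205,320) and (440,320). The brown rings at (214,184), (362,129), (473,229) and the turquoise one at (235,308) are clear of the finger line. Descending.

send_rows(
  commands="85 -0.06 0.08 1 0;85 -0.06 0.08 1 0;85 0 0 1 0;85 0 0 1 0;85 0 0 1 0;85 0 0 1 0;85 0 0 0.7 0;85 0 0 0.5 0;85 0 0 0.15 0;85 0 0 0 0;85 0 0 0 0",
)

```text
t: 6.03
tcp_pos: [0.4118, -0.2119, 0.015]
tool_rot: [0.598, 0.801, -0.0, 0.0]
force: [-0.2, -0.5, 0.1]
finger_gap: 0.996
gripper_force: 0.0
```

```bash
python3 - <<'E'
from h import *
go([.4105,-.211,.014],16.6); print(readout.sense()['force'])
E
```

```text
tcp [ 0.4118 -0.2119  0.015 ] yaw 16.54 spin deg -0.06 tool mm [ 1.2 -1.   1. ] tilt [ 7.e-04 -6.e-04 -1.e+00]
[-0.19495852 -0.51986552  0.10857468]
```

send_rows(
  commands="60 0.05 -0.03 0 0;55 0 0 0 0;45 0 0 0 0;45 0 0 0 0;45 0 0 0 0;45 0 0 0 0;45 0 0 0 0;45 0 0 0 0",
  grip_force=40,
)

```text
t: 6.7
tcp_pos: [0.4109, -0.2114, 0.0153]
tool_rot: [0.599, 0.801, 0.0, 0.001]
force: [-0.6, 0.4, 5.6]
finger_gap: 0.58
gripper_force: 40.8
```

send_rows(
  commands="45 0 0 -0.3 0;45 0 0 -1 0;45 0 0 -1 0;45 0 0 -1 0;45 0 0 -1 0;45 0 0 -1 0;45 0 0 -1 0;45 0 0 -0.5 0;45 0 0 0 0;45 0 0 0 0",
)

```text
t: 7.53
tcp_pos: [0.4105, -0.2111, 0.1508]
tool_rot: [0.598, 0.801, -0.0, 0.001]
force: [-0.2, -0.1, -2.9]
finger_gap: 0.583
gripper_force: 42.9
```

```bash
python3 - <<'E'
from h import *
st=readout.sense();print(st['force'],st['finger_gap'],st['ft_torque'])
s=snap('wrist','w2.png')
R0,p,M=tool()
# rest target
go([.5006,.1448,.20],16.6)
E
```

```text
[-0.23750701 -0.1438867  -2.85734376] 0.5832033432863527 [-0.00125363  0.00923494 -0.00158828]
tcp [ 0.4101 -0.2107  0.1501] yaw 16.49 spin deg -0.11 tool mm [314.9 188.3 -49.9] tilt [-6.e-04  5.e-04 -1.e+00]
```

View pics/w2.png

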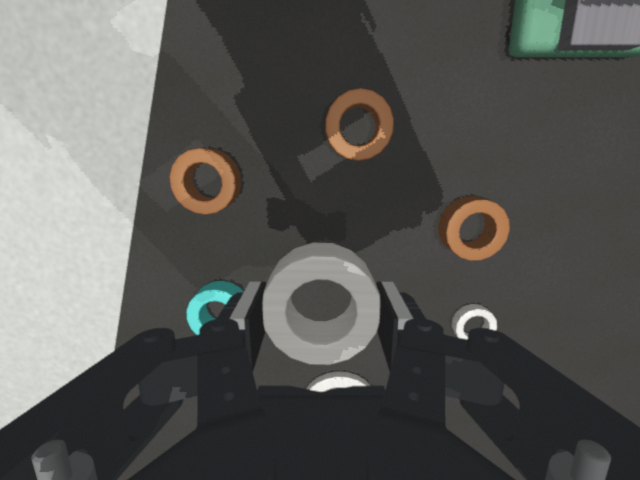

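Wrist view: the ring is held level between the pads, its outline spanning columns 263–380 and rows 243–364, with nothing disturbed around it. On to the rest.

send_rows(
  commands="45 0.3 0.2 -0.8 0;45 0.68 0.4 -0.8 0;45 1 0.6 -0.5 0;45 1 0.6 -0.4 0;45 1 0.6 0 0;45 1 0.6 0 0;45 1 0.6 0 0;45 1 0.6 0 0;45 1 0.6 0 0;45 1 0.6 0 0;45 1 0.6 0 0;45 1 0.6 0 0;45 1 0.6 0 0;45 1 0.6 0 0;45 1 0.6 0 0;45 1 0.6 0 0;45 0.5 0.3 0 0;45 0.26 0.1 0 0;45 0 0 0 0;45 0 0 0 0",
)

```text
t: 9.25
tcp_pos: [0.5007, 0.1434, 0.1996]
tool_rot: [0.598, 0.801, -0.001, -0.001]
force: [0.1, -1.0, -2.5]
finger_gap: 0.579
gripper_force: 42.8
```

```bash
python3 - <<'E'
from h import *
s=load('wrist')
p=np.array([.4103,-.2109,.1503]); a=np.radians(16.55); X=np.array([-np.sin(a),np.cos(a)]); Y=np.array([np.cos(a),np.sin(a)])
for uv in((321,364),(263,304),(380,304)):
    q=ray(s,*uv,p[2]+.0067)[:2]-p[:2]; print(uv,(q@X*1e3).round(1),(q@Y*1e3).round(1))
go([.5006,.1448,.20],16.6)
w=snap('wrist','w3.png')
t=snap('top'); 
b=cv2.resize(t['pixels'][210:320,190:380],None,fx=4,fy=4,interpolation=cv2.INTER_CUBIC)
cv2.imwrite('pics/t3.png',cv2.cvtColor(b,cv2.COLOR_RGB2BGR))
E
```

```text
(321, 364) -25.0 0.3
(263, 304) 4.2 -24.0
(380, 304) 4.1 25.2
tcp [0.5007 0.1434 0.1996] yaw 16.51 spin deg -0.09 tool mm [ 1.3  0.3 -0.4] tilt [-2.1e-03 -8.0e-04 -1.0e+00]
```

View pics/w3.png

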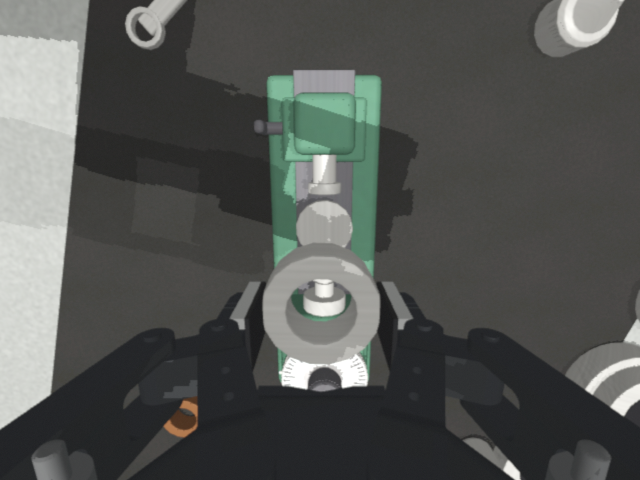

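Wrist view: the rest is at (324,227), partly behind the held ring at (321,304). The fixed anvil is at (325,188) and the spindle anvil shows through the bore at (323,300). The gauge axis is along the image's vertical.

```bash
python3 - <<'E'
from h import *
s=load('wrist'); g=s['pixels'].astype(int)
hsv=cv2.cvtColor(s['pixels'],cv2.COLOR_RGB2HSV)
p=np.array([.5007,.1434,.1996]); a=np.radians(16.6); X=np.array([-np.sin(a),np.cos(a)]); Y=np.array([np.cos(a),np.sin(a)])
def loc(u,v,z,t=''):
    q=ray(s,u,v,z); d=q[:2]-p[:2]; print(t,(u,v),q.round(4),'rel tcp x,y mm',(d@X*1e3).round(1),(d@Y*1e3).round(1))
# rest edges by column/row scans
for r in(218,225,230): print(r,[(c,hsv[r,c,2]) for c in range(290,302)],[(c,hsv[r,c,2]) for c in range(346,358)])
print([(r,tuple(g[r,324])) for r in range(180,212)])
loc(297,226,.061,'L');loc(352,226,.061,'R');loc(324,200,.061,'rest top edge')
for v in(189,192,195): loc(325,v,.085,'fixed anvil lower')
for v in(290,315): loc(323,v,.072,'spindle')
loc(325,378,.1285,'knob')
for (u,v) in((268,76),(380,76)): loc(u,v,.04,'bed corner')
E
```

```text
218 [(290, np.uint8(109)), (291, np.uint8(109)), (292, np.uint8(108)), (293, np.uint8(109)), (294, np.uint8(109)), (295, np.uint8(109)), (296, np.uint8(95)), (297, np.uint8(94)), (298, np.uint8(132)), (299, np.uint8(157)), (300, np.uint8(164)), (301, np.uint8(166))] [(346, np.uint8(162)), (347, np.uint8(161)), (348, np.uint8(161)), (349, np.uint8(158)), (350, np.uint8(136)), (351, np.uint8(112)), (352, np.uint8(121)), (353, np.uint8(131)), (354, np.uint8(131)), (355, np.uint8(131)), (356, np.uint8(131)), (357, np.uint8(132))]
225 [(290, np.uint8(109)), (291, np.uint8(108)), (292, np.uint8(109)), (293, np.uint8(109)), (294, np.uint8(110)), (295, np.uint8(113)), (296, np.uint8(140)), (297, np.uint8(156)), (298, np.uint8(160)), (299, np.uint8(162)), (300, np.uint8(165)), (301, np.uint8(166))] [(346, np.uint8(162)), (347, np.uint8(162)), (348, np.uint8(163)), (349, np.uint8(179)), (350, np.uint8(191)), (351, np.uint8(178)), (352, np.uint8(149)), (353, np.uint8(133)), (354, np.uint8(130)), (355, np.uint8(131)), (356, np.uint8(131)), (357, np.uint8(132))]
230 [(290, np.uint8(109)), (291, n
[... 2276 characters left out ...]
20.1
R (352, 226) [0.5242 0.1559 0.061 ] rel tcp x,y mm 5.3 26.1
rest top edge (324, 200) [0.4954 0.1702 0.061 ] rel tcp x,y mm 27.2 2.6
fixed anvil lower (325, 189) [0.4926 0.1816 0.085 ] rel tcp x,y mm 38.9 3.2
fixed anvil lower (325, 192) [0.4933 0.1795 0.085 ] rel tcp x,y mm 36.7 3.2
fixed anvil lower (325, 195) [0.4939 0.1773 0.085 ] rel tcp x,y mm 34.4 3.2
spindle (323, 290) [0.516 0.098 0.072] rel tcp x,y mm -47.9 1.7
spindle (323, 315) [0.5227 0.0755 0.072 ] rel tcp x,y mm -71.4 1.7
knob (325, 378) [0.5296 0.0564 0.1285] rel tcp x,y mm -91.6 2.8
bed corner (268, 76) [0.4244 0.2507 0.04  ] rel tcp x,y mm 124.7 -42.5
bed corner (380, 76) [0.5111 0.2763 0.04  ] rel tcp x,y mm 124.4 47.9
```

send_rows(
  commands="45 0.06 0.05 0.5 0;45 0.06 0.04 1 0;45 0 0 1 0;45 0 0 1 0;45 0 0 0.7 0;45 0 0 0.5 0;45 0 0 0 0;45 0 0 0 0;45 0 0 0 0",
)

```text
t: 10.1
tcp_pos: [0.5032, 0.1467, 0.1069]
tool_rot: [0.599, 0.801, 0.0, 0.001]
force: [-0.4, 0.2, -1.9]
finger_gap: 0.576
gripper_force: 42.8
```

```bash
python3 - <<'E'
from h import *
a=np.radians(16.6); X=np.array([-np.sin(a),np.cos(a)]); Y=np.array([np.cos(a),np.sin(a)])
t=np.array([.5007,.1434])+.0023*X+.0018*Y; print(t)
go([*t,.077],16.6); print(readout.sense()['force'])
s=snap('scene'); print(proj(s,[*t,.07]))
u,v=proj(s,[*t,.07]).astype(int)
b=cv2.resize(s['pixels'][v-45:v+45,u-65:u+65],None,fx=6,fy=6,interpolation=cv2.INTER_CUBIC)
cv2.imwrite('pics/s4.png',cv2.cvtColor(b,cv2.COLOR_RGB2BGR))
w=snap('wrist','w4.png')
E
```

```text
[0.5017679  0.14611838]
tcp [0.5032 0.1467 0.1069] yaw 16.47 spin deg -0.13 tool mm [-0.1 -1.6 29.9] tilt [ 1.4e-03  1.0e-04 -1.0e+00]
[-0.40796811  0.16059896 -1.87285389]
[374.28271343 230.33821897]
```

View pics/w4.png

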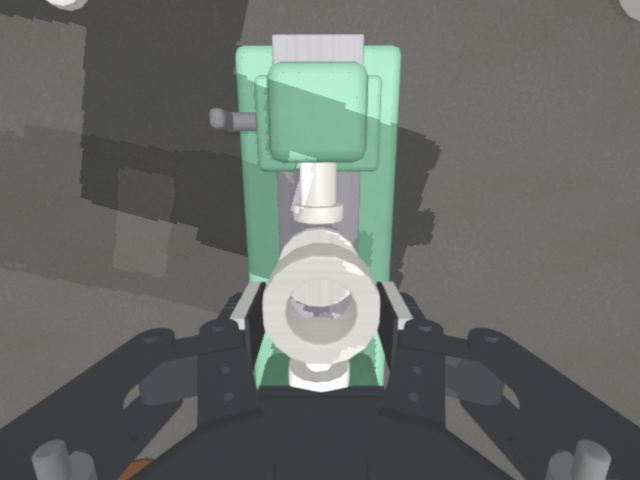

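Wrist view: the ring at (321,305) is over the rest, its rim visible at (320,240). The fixed anvil is at (318,212) and the gauge axis at column 318.5, so I shift about −1.3 mm in y and lower.

send_rows(
  commands="45 0 -0.06 0.4 0;45 0 0 0.4 0;45 0 0 0.4 0;45 0 0 0 0;45 0 0 0 0",
)

```text
t: 10.62
tcp_pos: [0.5007, 0.1465, 0.0814]
tool_rot: [0.598, 0.801, -0.001, -0.001]
force: [-0.2, -0.5, -2.3]
finger_gap: 0.582
gripper_force: 42.8
```

send_rows(
  commands="45 0 0 0.1 0;45 0 0 0.1 0;45 0 0 0 0;45 0 0 0 0",
)

```text
t: 10.95
tcp_pos: [0.5014, 0.1466, 0.0783]
tool_rot: [0.598, 0.801, 0.0, 0.0]
force: [0.3, 0.1, -2.6]
finger_gap: 0.58
gripper_force: 42.8
```

```bash
python3 - <<'E'
from h import *
go([.5018,.1461,.077],16.6); st=readout.sense();print(st['force'],st['ft_torque'])
E
```

```text
tcp [0.5014 0.1466 0.0783] yaw 16.49 spin deg -0.11 tool mm [-0.5  0.2  1.3] tilt [ 0.  0. -1.]
[ 0.2774575   0.10990472 -2.55946032] [-0.00715238  0.067607   -0.00440113]
```

Not yet touching; a little lower, watching the force.

send_rows(
  commands="45 0 0 0.06 0;45 0 0 0 0;45 0 0 0 0",
)

```text
t: 11.2
tcp_pos: [0.5014, 0.1465, 0.0772]
tool_rot: [0.598, 0.801, 0.0, 0.0]
force: [-0.4, -0.4, -2.3]
finger_gap: 0.577
gripper_force: 42.8
```

send_rows(
  commands="45 0 0 0.03 0;45 0 0 0 0;45 0 0 0 0",
)

```text
t: 11.45
tcp_pos: [0.5014, 0.1466, 0.0765]
tool_rot: [0.598, 0.801, -0.0, 0.0]
force: [0.6, -0.3, -2.3]
finger_gap: 0.577
gripper_force: 42.8
```

send_rows(
  commands="45 0 0 0.03 0;45 0 0 0 0;45 0 0 0 0",
)

```text
t: 11.7
tcp_pos: [0.5015, 0.1466, 0.0762]
tool_rot: [0.598, 0.801, 0.0, 0.0]
force: [0.0, 0.9, 0.4]
finger_gap: 0.577
gripper_force: 43.1
```

send_rows(
  commands="45 0 0 0.03 0;45 0 0 0 0;45 0 0 0 0",
)

```text
t: 11.95
tcp_pos: [0.5015, 0.1466, 0.0761]
tool_rot: [0.598, 0.801, 0.0, 0.0]
force: [-1.7, -0.9, 5.7]
finger_gap: 0.579
gripper_force: 43.7
```

Touched at the predicted height. Release slowly, then rise.

send_rows(
  commands="48 0 0 -0.02 0;52 0 0 0 0;56 0 0 0 0;62 0 0 0 0;70 0 0 0 0;70 0 0 0 0;70 0 0 -0.5 0;70 0 0 -1 0;70 0 0 -1 0;70 0 0 -1 0;70 0 0 -1 0;70 0 0 -0.5 0;70 0 0 0 0;70 0 0 0 0",
)

```text
t: 13.12
tcp_pos: [0.5015, 0.1465, 0.1762]
tool_rot: [0.598, 0.801, 0.0, 0.0]
force: [-1.2, -0.9, -0.5]
finger_gap: 0.818
gripper_force: 0.0
```

```bash
python3 - <<'E'
from h import *
s=load('top');d=ray(s,322,252.9,.1085)
go([.5325,.0390,.20],46.6);print(readout.sense()['q'].round(2))
w=snap('wrist','w5.png')
E
```

```text
tcp [0.5015 0.1465 0.1762] yaw 16.49 spin deg -30.11 tool mm [-96.4 -56.8 -23.8] tilt [ 1.2e-03  1.0e-04 -1.0e+00]
[ 0.07  0.48  1.75 -0.    0.91 -0.22]
```

View pics/w5.png

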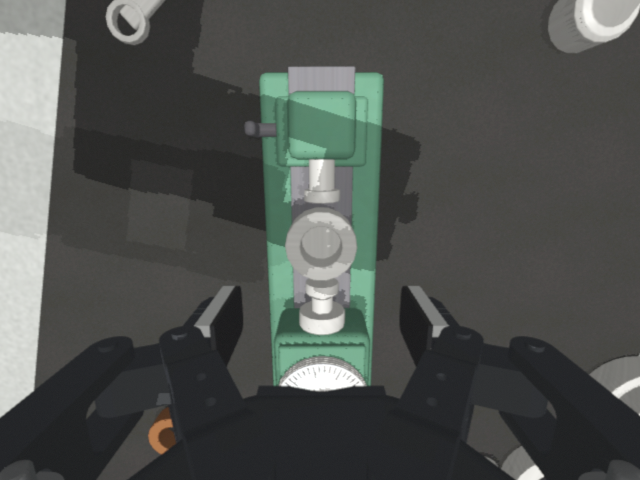

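Wrist view: the ring sits at (321,244) on the rest, flat and free, in line with the anvils at (322,195) and (322,290). The dial is at (322,378). Moving over the knob.

send_rows(
  commands="60 -0.6 0 -0.5 0;60 -1 0 -0.7 0;60 -1 0 0 0;60 -1 0 0 0;60 -1 0 0 0;60 -0.6 -0.05 0 0;50 -0.4 0 0 0;50 0 0 0 0;50 0 0 0 0;50 0 0 0 0",
)

```text
t: 14.0
tcp_pos: [0.5316, 0.0395, 0.1994]
tool_rot: [0.598, 0.801, -0.0, -0.001]
force: [-1.0, -0.2, 0.3]
finger_gap: 0.586
gripper_force: 0.0
```

```bash
python3 - <<'E'
from h import *
go([.5330,.0391,.121],16.6);st=readout.sense();print(st['q'].round(2),st['ft_torque'])
s=snap('wrist','w6.png');hsv=cv2.cvtColor(s['pixels'],cv2.COLOR_RGB2HSV)
print(proj(s,[.533,.0391,.1285]))
m=((hsv[...,1]<40)&(hsv[...,2]>150)).astype(np.uint8)
for k in cv2.findContours(m,cv2.RETR_CCOMP,cv2.CHAIN_APPROX_NONE)[0]:
    if cv2.contourArea(k)>600:
        e=cv2.fitEllipse(k); print(np.round(e[0]+e[1],1),ray(s,*e[0],.1085).round(4),ray(s,*e[0],.1285).round(4))
E
```

```text
tcp [0.5316 0.0395 0.1994] yaw 16.52 spin deg -0.08 tool mm [-0.8  1.2 78.4] tilt [-1.2e-03  5.0e-04 -1.0e+00]
[-0.14  0.46  1.7   0.    0.98 -0.42] [-0.02134626 -0.01087206 -0.00061696]
[322.45075939 258.15849951]
[605.1 348.4  81.  134. ] [0.764  0.0246 0.1085] [0.7417 0.0316 0.1285]
[324.1 246.8  92.6  95.9] [0.5337 0.0412 0.1085] [0.5319 0.0467 0.1285]
[324.2 253.5  42.   45. ] [0.5351 0.0365 0.1085] [0.5332 0.0424 0.1285]
[323.  157.5  42.7  57.6] [0.5155 0.0995 0.1085] [0.5153 0.0999 0.1285]
[323.9  70.8  66.4 121.8] [0.5013 0.1494 0.1085] [0.5023 0.1453 0.1285]
[ 23.4  55.5  44.1 723.6] [0.3232 0.1056 0.1085] [0.34   0.1054 0.1285]
```

View pics/w6.png

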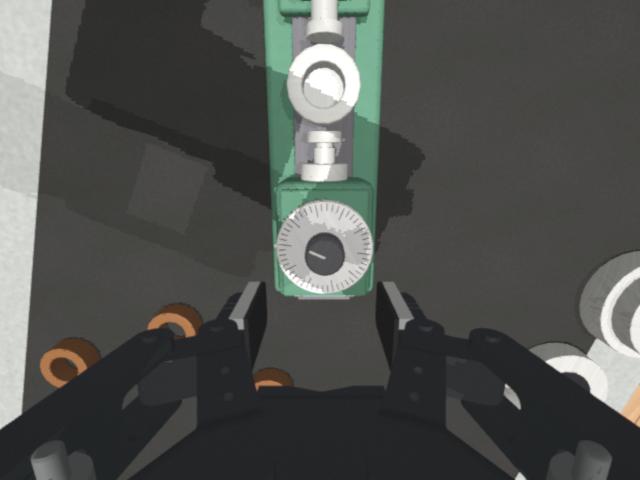

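Wrist view: the dial is at (324,247), the knob at (325,254) with its index mark pointing left, and the fingertip corners are at (265,283) and (377,283). The spacer is still on the rest at (324,84). I'll work out the tip height from those corners before descending.

```bash
python3 - <<'E'
from h import *
a=np.radians(16.52); X=np.array([-np.sin(a),np.cos(a)]); Y=np.array([np.cos(a),np.sin(a)])
def tip(s,p,L,Rr,w):
    # two corners w apart in Y at equal height
    for z in np.arange(p[2]-.03,p[2]+.02,.002):
        l=ray(s,*L,z)[:2]-p[:2]; r=ray(s,*Rr,z)[:2]-p[:2]
        print(round((z-p[2])*1e3,1),'width',round((r-l)@Y*1e3,1),'x',round((l+r)@X*5e2,1))
s=load('wrist'); tip(s,np.array([.5316,.0395,.1994]),(266,283),(377,283),50)
E
```

```text
-30.0 width 58.8 x -1.2
-28.0 width 58.1 x -0.4
-26.0 width 57.4 x 0.5
-24.0 width 56.6 x 1.3
-22.0 width 55.9 x 2.1
-20.0 width 55.2 x 2.9
-18.0 width 54.5 x 3.8
-16.0 width 53.8 x 4.6
-14.0 width 53.1 x 5.4
-12.0 width 52.3 x 6.2
-10.0 width 51.6 x 7.1
-8.0 width 50.9 x 7.9
-6.0 width 50.2 x 8.7
-4.0 width 49.5 x 9.5
-2.0 width 48.8 x 10.4
0.0 width 48.0 x 11.2
2.0 width 47.3 x 12.0
4.0 width 46.6 x 12.8
6.0 width 45.9 x 13.7
8.0 width 45.2 x 14.5
10.0 width 44.4 x 15.3
12.0 width 43.7 x 16.1
14.0 width 43.0 x 17.0
16.0 width 42.3 x 17.8
18.0 width 41.6 x 18.6
```

send_rows(
  commands="50 0 0.08 0.5 0;50 0 0 1 0;50 0 0 1 0;50 0 0 0.8 0;50 0 0 0.4 0;50 0 0 0.2 0;50 0 0 0 0;50 0 0 0 0;50 0 0 0 0",
)

```text
t: 14.8
tcp_pos: [0.5345, 0.0394, 0.1225]
tool_rot: [0.598, 0.801, 0.0, 0.001]
force: [0.1, 0.5, -0.2]
finger_gap: 0.581
gripper_force: 0.0
```

```bash
python3 - <<'E'
from h import *
go([.5333,.0396,.121],16.6);st=readout.sense();print(st['force'],st['ft_torque'])
E
```

```text
tcp [0.5345 0.0394 0.1225] yaw 16.51 spin deg -0.09 tool mm [ 0.6 -1.   1.5] tilt [ 1.9e-03 -3.0e-04 -1.0e+00]
[ 0.08150643  0.49134699 -0.15063746] [ 0.00736638  0.00103695 -0.00439688]
```

send_rows(
  commands="40 0 0 0.05 0;34 0 0 0 0;30 0 0 0 0;26 0 0 0 0;22 0 0 0 0;22 0 0 0 0;22 0 0 0 0",
  grip_force=25,
)

```text
t: 15.38
tcp_pos: [0.5341, 0.0393, 0.1212]
tool_rot: [0.598, 0.801, 0.0, 0.0]
force: [-0.6, 0.0, 5.5]
finger_gap: 0.289
gripper_force: 24.5
```

```bash
python3 - <<'E'
from h import *
go([.5333,.0396,.121],16.6);st=readout.sense();print(st['force'],st['ft_torque'])
E
```

```text
tcp [0.5341 0.0393 0.1212] yaw 16.49 spin deg -0.11 tool mm [ 0.5 -0.7  0.2] tilt [ 1.e-03 -1.e-04 -1.e+00]
[-0.57170233  0.04591351  5.47124218] [0.04181899 0.0520661  0.0334337 ]
```

send_rows(
  commands="22 0 0 -0.02 0;22 0 0 0 0;22 0 0 0 0.3;22 0 0 0 0.5;22 0 0 0 0.5;22 0 0 0 0.5;22 0 0 0 0.5;22 0 0 0 0.5",
  grip_force=45,
)

```text
t: 16.05
tcp_pos: [0.5341, 0.0393, 0.1213]
tool_rot: [0.674, 0.738, 0.0, 0.0]
force: [-0.4, 0.7, 3.2]
finger_gap: 0.281
gripper_force: 44.2
```

```bash
cat > st.py <<'E'
from h import *
s,p,M=tool(); f=s['force']
print('t',s['t'],'tcp',p.round(4),'yaw',np.degrees(np.arctan2(M[1,1],M[0,1])).round(2),'F',f.round(1),'T',s['ft_torque'].round(3),'q6',s['q'][5].round(3),'tau6',s['tau'][5].round(3),'gap',s['finger_gap'].round(3))
E
python3 st.py
```

```text
Traceback (most recent call last):
  File "st.py", line 3, in <module>
    print('t',s['t'],'tcp',p.round(4),'yaw',np.degrees(np.arctan2(M[1,1],M[0,1])).round(2),'F',f.round(1),'T',s['ft_torque'].round(3),'q6',s['q'][5].round(3),'tau6',s['tau'][5].round(3),'gap',s['finger_gap'].round(3))
                                                                                                                                                                                                ^^^^^^^^^^^^^^^^^^^^^
AttributeError: 'float' object has no attribute 'round'
```

```bash
sed -i "s/s\['finger_gap'\].round(3)/round(s['finger_gap'],3)/" st.py; python3 st.py
```

```text
t 16.05 tcp [0.5341 0.0393 0.1213] yaw 5.18 F [-0.4  0.7  3.2] T [ 0.082 -0.085  0.082] q6 -0.226 tau6 -0.122 gap 0.281
```

send_rows(
  commands="22 0 0 0 0.5;22 0 0 0 0.5;22 0 0 0 0.5;22 0 0 0 0.5;22 0 0 0 0.5;22 0 0 0 0.5;22 0 0 0 0.5;22 0 0 0 0.5",
)

```text
t: 16.72
tcp_pos: [0.5342, 0.0393, 0.1213]
tool_rot: [0.771, 0.637, 0.0, 0.0]
force: [1.2, 0.7, 4.4]
finger_gap: 0.282
gripper_force: 44.1
```

```bash
python3 st.py
```

```text
t 16.7167 tcp [0.5342 0.0393 0.1213] yaw -10.82 F [1.2 0.7 4.4] T [ 0.09  -0.022  0.142] q6 0.054 tau6 -0.122 gap 0.282
```

send_rows(
  commands="22 0 0 0 0.5;22 0 0 0 0.5;22 0 0 0 0.5;22 0 0 0 0.5;22 0 0 0 0.5;22 0 0 0 0.5;22 0 0 0 0.5;22 0 0 0 0.5;22 0 0 0 0.5",
)

```text
t: 17.47
tcp_pos: [0.5342, 0.0393, 0.1213]
tool_rot: [0.861, 0.509, 0.0, 0.0]
force: [1.4, 0.3, 4.3]
finger_gap: 0.284
gripper_force: 44.1
```

```bash
python3 st.py
```

```text
t 17.4667 tcp [0.5342 0.0393 0.1213] yaw -28.81 F [1.4 0.3 4.3] T [ 0.048 -0.06   0.156] q6 0.368 tau6 -0.112 gap 0.284
```

send_rows(
  commands="22 0 0 0 0.5;22 0 0 0 0.5;22 0 0 0 0.25;22 0 0 0 0.25;22 0 0 0 0.25;22 0 0 0 0.25",
)

```text
t: 17.97
tcp_pos: [0.5342, 0.0393, 0.1213]
tool_rot: [0.894, 0.448, 0.0, 0.0]
force: [0.5, -1.0, 4.3]
finger_gap: 0.283
gripper_force: 44.2
```

```bash
python3 st.py; python3 - <<'E'
from h import *
# gap between ring rim and spindle / fixed anvil from wrist picture along the gauge axis
s=snap('wrist','w7.png'); a=np.radians(106.6); d=np.array([np.cos(a),np.sin(a)])
for t in range(-60,61,2):
    p=np.array([.5016,.1467])+d*t/1e3; u,v=proj(s,[*p,.083])
    if 0<=u<640 and 0<=v<480: print(t,int(u),int(v),s['pixels'][int(v),int(u)].tolist(),end='; ')
E
```

```text
t 17.9667 tcp [0.5342 0.0393 0.1213] yaw -36.78 F [ 0.5 -1.   4.3] T [ 0.047 -0.237  0.127] q6 0.507 tau6 0.022 gap 0.283
-60 240 220 [213, 213, 208]; -58 237 218 [255, 255, 253]; -56 234 216 [255, 255, 255]; -54 231 214 [252, 250, 246]; -52 228 212 [255, 255, 250]; -50 224 209 [255, 255, 250]; -48 221 207 [255, 255, 250]; -46 218 205 [255, 255, 250]; -44 215 202 [255, 255, 252]; -42 211 200 [255, 255, 250]; -40 208 198 [254, 253, 248]; -38 205 196 [255, 254, 249]; -36 201 193 [210, 209, 204]; -34 198 191 [184, 183, 178]; -32 195 189 [124, 124, 120]; -30 191 186 [212, 212, 207]; -28 188 184 [203, 203, 198]; -26 185 182 [198, 197, 193]; -24 181 179 [176, 174, 170]; -22 178 177 [202, 202, 196]; -20 174 175 [205, 204, 199]; -18 171 172 [203, 203, 198]; -16 168 170 [202, 201, 196]; -14 164 167 [205, 203, 198]; -12 161 165 [203, 201, 197]; -10 157 163 [255, 255, 255]; -8 154 160 [255, 255, 255]; -6 150 158 [255, 255, 255]; -4 147 155 [255, 255, 255]; -2 143 153 [255, 255, 255]; 0 140 150 [255, 255, 255]; 2 136 148 [255, 255, 255]; 4 132 145 [255, 255, 255]; 6 129 143 [200, 199, 194]; 8 125 140 [125, 124, 120]; 10 122 138 [120, 120, 116]; 12 118 135 [127, 126, 122]; 14 114 133 [126, 125, 122]; 16 111 130 [132, 131, 127]; 18 107 128 [252, 250, 245]; 20 103 125 [255, 255, 255]; 22 100 123 [255, 255, 252]; 24 96 120 [255, 255, 254]; 26 92 117 [255, 255, 249]; 28 88 115 [117, 117, 114]; 30 85 112 [121, 121, 117]; 32 81 110 [206, 206, 201]; 34 77 107 [252, 251, 246]; 36 73 104 [251, 251, 246]; 38 70 102 [252, 251, 245]; 40 66 99 [253, 251, 246]; 42 62 96 [252, 251, 246]; 44 58 94 [251, 250, 245]; 46 54 91 [251, 250, 245]; 48 50 88 [251, 250, 245]; 50 46 86 [250, 249, 244]; 52 42 83 [251, 249, 244]; 54 38 80 [251, 249, 244]; 56 34 77 [251, 249, 244]; 58 31 75 [245, 244, 239]; 60 27 72 [57, 85, 70];
```

```bash
python3 - <<'E'
from h import *
s=load('wrist');b=cv2.resize(s['pixels'][80:250,40:280],None,fx=3.3,fy=3.3,interpolation=cv2.INTER_CUBIC)
cv2.imwrite('pics/w7c.png',cv2.cvtColor(b,cv2.COLOR_RGB2BGR))
E
```

```text
(no output)
```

View pics/w7c.png

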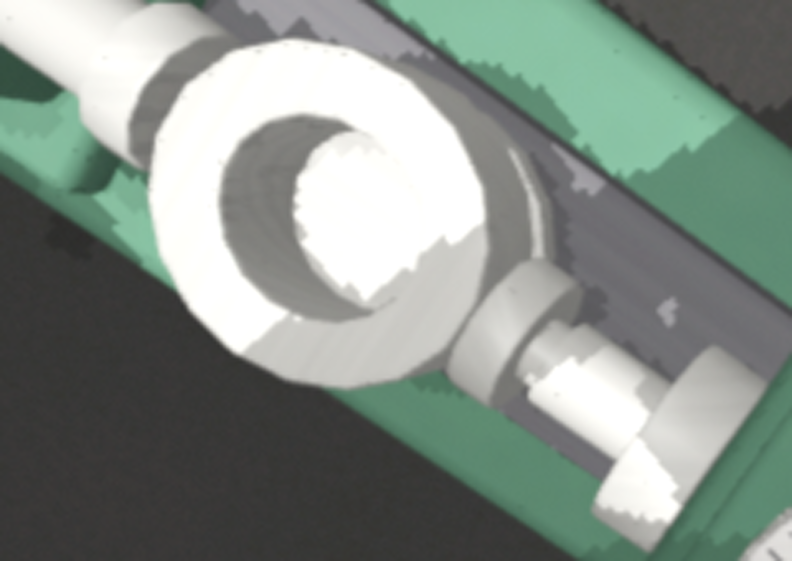

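Crop: the spindle anvil at crop (515,330) is now at or near the ring (centre crop (330,210)). The fixed anvil's dark face at crop (165,95) still shows a gap of about 3–4 mm, roughly 25° of knob. I'll advance 8°, then step and feel.

send_rows(
  commands="22 0 0 0 0.25;22 0 0 0 0.25;22 0 0 0 0.25;22 0 0 0 0.25;22 0 0 0 0.25;22 0 0 0 0.25;22 0 0 0 0.25;22 0 0 0 0.25",
)

```text
t: 18.68
tcp_pos: [0.5342, 0.0392, 0.1213]
tool_rot: [0.923, 0.384, 0.0, 0.0]
force: [1.5, 0.1, 4.8]
finger_gap: 0.282
gripper_force: 44.3
```

```bash
python3 st.py
```

```text
t 18.6833 tcp [0.5342 0.0392 0.1213] yaw -44.81 F [1.5 0.1 4.8] T [ 0.072 -0.266  0.172] q6 0.647 tau6 0.024 gap 0.282
```

send_rows(
  commands="22 0 0 0 0.25;22 0 0 0 0.25;22 0 0 0 0.25;22 0 0 0 0.25",
)

```text
t: 19.02
tcp_pos: [0.5342, 0.0392, 0.1213]
tool_rot: [0.936, 0.352, 0.0, 0.0]
force: [2.6, 0.6, 6.0]
finger_gap: 0.283
gripper_force: 44.3
```

```bash
python3 st.py
```

```text
t 19.0167 tcp [0.5342 0.0392 0.1213] yaw -48.8 F [2.6 0.6 6. ] T [-0.005 -0.258  0.116] q6 0.716 tau6 0.024 gap 0.283
```

send_rows(
  commands="22 0 0 0 0.25;22 0 0 0 0.25;22 0 0 0 0.25;22 0 0 0 0.25",
)

```text
t: 19.35
tcp_pos: [0.5342, 0.0392, 0.1213]
tool_rot: [0.948, 0.319, 0.0, 0.0]
force: [1.4, 0.1, 5.7]
finger_gap: 0.278
gripper_force: 44.2
```

```bash
python3 st.py
```

```text
t 19.35 tcp [0.5342 0.0392 0.1213] yaw -52.81 F [1.4 0.1 5.7] T [ 0.038 -0.269  0.149] q6 0.786 tau6 0.028 gap 0.278
```

send_rows(
  commands="22 0 0 0 0.25;22 0 0 0 0.25;22 0 0 0 0.25",
)

```text
t: 19.6
tcp_pos: [0.5342, 0.0392, 0.1213]
tool_rot: [0.956, 0.294, 0.0, 0.0]
force: [1.5, -0.2, 6.1]
finger_gap: 0.278
gripper_force: 44.4
```

```bash
python3 st.py
```

```text
t 19.6 tcp [0.5342 0.0392 0.1213] yaw -55.79 F [ 1.5 -0.2  6.1] T [ 0.01  -0.229  0.197] q6 0.838 tau6 0.062 gap 0.278
```

Torque is rising; going on in 1° steps.

send_rows(
  commands="22 0 0 0 0.25",
)

```text
t: 19.68
tcp_pos: [0.5343, 0.0392, 0.1213]
tool_rot: [0.958, 0.286, 0.001, 0.0]
force: [1.0, -0.1, 5.1]
finger_gap: 0.283
gripper_force: 44.4
```

```bash
python3 st.py
```

```text
t 19.6833 tcp [0.5343 0.0392 0.1213] yaw -56.79 F [ 1.  -0.1  5.1] T [ 0.093 -0.277  0.176] q6 0.856 tau6 0.076 gap 0.283
```

send_rows(
  commands="22 0 0 0 0.25",
)

```text
t: 19.77
tcp_pos: [0.5342, 0.0392, 0.1213]
tool_rot: [0.961, 0.277, 0.0, 0.0]
force: [1.1, 0.3, 5.4]
finger_gap: 0.28
gripper_force: 44.4
```

```bash
python3 st.py
```

```text
t 19.7667 tcp [0.5342 0.0392 0.1213] yaw -57.78 F [1.1 0.3 5.4] T [ 0.045 -0.229  0.228] q6 0.873 tau6 0.091 gap 0.28
```

send_rows(
  commands="22 0 0 0 0.12",
)

```text
t: 19.85
tcp_pos: [0.5343, 0.0392, 0.1213]
tool_rot: [0.962, 0.273, 0.001, 0.0]
force: [2.1, -0.8, 6.4]
finger_gap: 0.283
gripper_force: 44.4
```

```bash
python3 st.py
```

```text
t 19.85 tcp [0.5343 0.0392 0.1213] yaw -58.26 F [ 2.1 -0.8  6.4] T [ 0.018 -0.273  0.289] q6 0.881 tau6 0.217 gap 0.283
```

```bash
python3 - <<'E'
from h import *
for i in range(10):
    cams.snapshot('wrist'); s=readout.sense(); print(round(s['t'],2),s['ft_torque'][2].round(3),s['tau'][5].round(4),s['q'][5].round(5),s['qd'][5].round(4))
E
```

```text
19.9 0.141 0.1963 0.88165 -0.0164
19.95 0.15 0.17 0.88117 -0.0046
20.0 0.08 0.1487 0.88105 -0.0007
20.05 0.163 0.1452 0.88112 -0.0009
20.1 0.155 0.1456 0.88105 0.001
20.15 0.191 0.1459 0.8811 0.0009
20.2 0.13 0.146 0.88108 -0.0013
20.25 0.149 0.1461 0.88109 0.0009
20.3 0.181 0.1461 0.88111 0.0002
20.35 0.133 0.1461 0.8811 0.0011
```

The held torque settles at 0.146 N m, and the moving torque rose about 0.07–0.08 over its 0.15 baseline, so the gauging force is about 9–10 N. Release the knob and lift away.

send_rows(
  commands="26 0 0 0 0;30 0 0 0 0;36 0 0 0 0;44 0 0 0 0;50 0 0 0 0;50 0 0 0 0;50 0 0 -0.3 0;50 0 0 -0.6 0;50 0 0 -1 0;50 0 0 -1 0;50 0 0 -1 0;50 0 0 -1 0;50 0 0 -0.6 0;50 0 0 0 0;50 0 0 0 0",
)

```text
t: 21.6
tcp_pos: [0.534, 0.0393, 0.2319]
tool_rot: [0.962, 0.274, 0.001, 0.0]
force: [-0.2, 0.1, -0.3]
finger_gap: 0.587
gripper_force: 0.0
```

```bash
python3 st.py; python3 - <<'E'
from h import *
s=snap('wrist','w8.png')
E
```

```text
t 21.6 tcp [0.534  0.0393 0.2319] yaw -58.19 F [-0.2  0.1 -0.3] T [-0.043  0.005  0.027] q6 0.88 tau6 0.0 gap 0.587
```

View pics/w8.png

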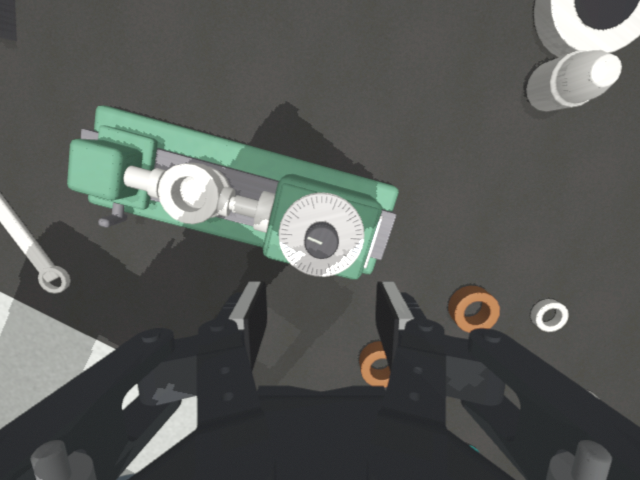

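Final view: the ring at (194,192) is closed between the spindle and the fixed anvil. The knob mark at (316,240) has turned with the gripper, the gripper is clear, and the neighbours are undisturbed. Handing in.

```bash
python3 -c "
from h import *
print(sign_off())"
```

```text
the job is handed in; nothing more can be done
None
```

The spacer ring is on the rest and closed between the spindle and the fixed anvil at an estimated 9–10 N (judged from wrist torque, highest estimate 18 N), with the knob released and the gripper kept about 5 mm above the dial ring. The job was handed in at about 22 s; I did not separately measure that the dial mark stayed put.

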